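# Ready the self-closing tweezers of a rail jig for loading

## Robot

A 7-joint arm with a two-finger parallel gripper is mounted at the origin on a cart in front of the work surface, level with it; the furniture and walls round the work are solid. World frame = base frame: x ahead of the robot, y to its left, z up, the work surface at z = 0. Lengths are in mm, angles in rad, forces in N, time in s.
With the tool pointing down it reaches from about 400 to 850 mm from the base axis. Payload 4.5 kg.
Tool frame: the origin (TCP) lies where the fingers leave the gripper's body, on its centre line; the fingertips stand 64 mm ahead of it and the grasp point (between the pads) lies 45 mm ahead of it (tip_extent is the distance from the TCP to the fingertips, in mm); z points along the fingers, y is the line along which they close (so a half turn about z gives the same grasp; the last joint's range is limited). The gripper opens to 88 mm and grips with 3 to 60 N. Pads are 18 mm wide; open, the fingers measure 123 mm over their backs; the gripper's body (75 mm by 187 mm) begins 45 mm behind the grasp point.
Start: joints at [1.263, 0.689, -0.195, 1.565, 0.157, 0.902, -0.215], TCP at [209.517, -588.855, 302.743] pointing down, gripper open.
Joint ranges: [-3.01, 3.01], [-0.46, 2.08], [-1.47, 1.51], [0.13, 2.56], [-1, 4.14], [0.04, 2.09], [-2.66, 2.66]. Speed limits (rad/s): [2.57, 2.57, 3.14, 3.14, 3.14, 3.14, 3.14].

## Interface

Orientations are given as a unit quaternion [x, y, z, w].
In Python, from plant import * gives the robot as it stands.
- The arm moves only by the tool move_arm, never from a script. Its argument "motion" is text: rows parted by semicolons, each of 4 numbers parted by spaces: the shift along the tool's x, y, z in units of 80 cm (1.0 is 80 cm), then the turn about the tool's z in units of 360 degrees (1.0 is 360 degrees). In form: tx ty tz turn; .... A call has 1 to 5 rows; each row is the pose to reach, as a shift and turn from the pose commanded when the call began, along the tool's axes at that moment, turning the shorter way round; what a row does not reach only later rows make up. A row lasts 1/12 s, in which the tool goes at most 41.7 mm and 7.16 degrees, less where a joint would pass 70% of its speed; a pose out of reach is approached as far as the arm can. A call with a number of a shift or a turn outside -1 to 1 is refused whole. A call with a gripper value outside its range is refused whole. "gripper" is the gripper's target within -1 to 1 (shut at 1, half-way at 0, fully open at -1), set as the call begins (left out, the last holds). The fingers move at their own pace and stop on an object; "grip_force" is the grip in N (left out, the last holds). Time passes only in rows, so rows that repeat a pose let the fingers close. It gives the time, the measured TCP pose, the force, the opening and the grip force at its end, in the units of the state.
- sense(): the state, without advancing time (a new reading comes with each control period).
- capture(name): name is "scene" or "side" or "wrist"; returns a dict with "pixels" (384x512x3 uint8, red, green, blue), "intrinsics" (3x3 intrinsics, pixels), "xyz" and "orientation" of the camera in the world. Camera axes: x right, y down, z forward; pixel columns grow to the right and rows downward; lengths in mm; the calibration is good to about 2 mm. The wrist camera is an equidistant fisheye: a pixel r from the principal point sees the ray r / f radians off the axis. A picture is of the moment at which its call begins. There is no depth.
- close_job(): hands the job in; it is judged then, once.
The state is a dict: "time": time; "joints": joint angles; "joint_velocities": joint speeds; "effort": joint torques, N m; "position": TCP position; "tool_rot": TCP orientation; "ft_force": force on the tool from outside, world axes, zero at the start; "ft_torque": the same for the moment, N m; "opening": finger opening in mm; "grip_force": force on a finger pad.
Only numpy, scipy, OpenCV 4.12 (cv2) and the standard library are available. Lean on these libraries where they do the work, as an engineer would, in place of code of your own. Each camera call takes 0.05 s, during which the arm holds its last target. There are 200 camera calls.

## Task

Get the rail jig's self-closing tweezers ready for me to load a spacer: slacken the clamp knob, slide the carriage along the rail until the closed tweezer tips are over the middle of the seat block, and turn the knob back until it is tight. Then squeeze the tweezers' black grips evenly until the tips have opened to the width of the seat block (20 mm), one tip above each side of it, and finish while you are still holding them steadily at that gap, because I shall put the spacer in while you hold. Never spread the tips beyond 30 mm, and do not disturb the loose spacers, the bolt and the tape roll.

Things in the scene. Friction and masses are not known exactly. Their poses are not given: they have to be found in the camera images.
- jig: Plywood board 110 x 430 x 12 mm fixed to the bench with a dark anodised rail 40 mm wide, 400 mm long down its middle, rail top 32 mm above the bench. Origin: centre of the board's underside. Its y axis runs along the rail, x across it, away from the robot at yaw 0. The seat block stands near the -y end (robot's right), the carriage starts near the +y end.
- carriage (a joint): Position in m of the dark steel carriage (52 x 118 mm) on the rail: 0 at the rail's left (+y) end, growing towards the seat block (jig's -y), at most 0.135; starts at 0 to 0.03. Slides at about 1.5 N with the knob slack and can be slid by the knob; with the knob tight it holds against about 18 N.
- clamp_knob (a joint): Angle in rad of the black clamp knob on the carriage: 0 fully tight (end stop, as it starts), growing counter-clockwise seen from above as it slackens, at most 1.4 (end stop). Below 0.6 rad it clamps, harder towards 0; above, the carriage is free. Turning takes 0.12 Nm, up to 0.2 at the tight end; it stays where it is left.
- knob_grip (a point): Centre of the knob's bar, on the knob's upright axis, 69.5 mm above the bench. The bar is 13 mm thick, 46 mm long and 24 mm high (57.5 to 81.5 mm above the bench). At 0 rad it lies along the rail, so fingers from above close across the rail; it turns with the knob.
- tips_middle (a point): Point on the carriage midway between the tweezer tip ends, 75 mm above the bench, 239 mm from the knob's axis towards the seat block. Moves with the carriage only. It has to come over seat_top.
- seat_top (a point): Centre of the top of the steel seat block: 20 mm wide across the rail, 24 mm along it, its top 62 mm above the bench, 13 mm below the middle of the tips. A dark line across its top marks the middle.
- seat: The seat block with its foot, fixed on the rail; where along the rail varies. Origin under the block, on the rail's top; axes as the jig's.
- grips_middle (a point): Point on the carriage midway between the tweezers' two black grips, 75 mm above the bench, 166 mm from the knob's axis, 73 mm behind the tips. The grips run along the rail from 32 mm behind this point to 28 mm ahead, are 14 mm high (68 to 82 mm above the bench) and lie either side; outer faces 45 mm apart at rest.
- tweezer_far (a joint): Angle in rad of the arm whose grip is on the side away from the robot: 0 at rest (tips shut), growing as its grip is pressed inwards, at most 0.13. Tip gap = 0.165 m x (tweezer_far + tweezer_near): 20 mm at 0.0606 rad each. Fingers squeezing at grips_middle then stand 34 to 35 mm apart (45 at rest).
- tweezer_near (a joint): The same for the arm whose grip is on the robot's side. The two arms are sprung independently.
- tip_near (a point): Inner face of the tip that opens towards the robot, at its end (it belongs to the arm with the far grip). Tips are thin steel, 2.4 mm thick and 8 mm high.
- tip_far (a point): Inner face of the tip that opens away from the robot, at its end.
- spacer_1: Loose square brass spacer with a hole, 16 x 16 x 20 mm, on the board's edge on the robot's side of the rail. Leave alone. Origin: centre of its underside.
- spacer_2: A second such spacer. Leave alone.
- bolt_1: Loose steel hex bolt lying on its side, 52 mm long, on the bench behind the jig. Leave alone.
- electrical_tape: Loose black tape roll, 68 mm across, 19 mm high, on the bench to the left of the jig. Leave alone.
- tweezer_pivot (a point): Where both tweezer arms pivot, in the aluminium holder on the carriage (30 x 22 mm, top 88.5 mm above the bench), 74 mm from the knob's axis, 92 mm behind grips_middle, 165 mm behind the tips. The arms cross in front of the grips, so squeezing the grips OPENS the tips. Springs: 3.5 N at the grips at first, about 9 N at 20 mm gap.

How it is judged (in metres and radians):
On the way, in this order (a step that is already met when the one before it is completed fails the run):
1. the clamp knob has been slackened (over 0.7 rad) (value of joint clamp_knob above 0.7 rad), for 0.1 s.
2. with the knob slack, the tweezer tips are over the middle of the seat block, within 5 mm along the rail (y of tips_middle in the frame of seat between -0.005 and 0.005 m and value of joint clamp_knob above 0.5 rad), for 0.1 s.
3. the knob is tight again (under 0.2 rad) with the tips still over the middle of the seat block (y of tips_middle in the frame of seat between -0.005 and 0.005 m and value of joint clamp_knob below 0.2 rad), for 0.2 s.
4. the tips are open 20 mm, within 3 mm, and held there by the fingers (all of step 3 and distance between tip_near and tip_far between 0.017 and 0.023 m and x of tip_near in the frame of seat between -0.015 and -0.005 m and x of tip_far in the frame of seat between 0.005 and 0.015 m and contact force between the fingers and jig above 4 N), for 0.5 s.
At the end, for the whole second after the job is handed in: Tip gap 20 mm within 3, each tip within 5 mm of its side of the seat block, steady, held by the fingers; tips within 5 mm of the block's middle along the rail; clamp knob tight (under 0.2 rad) (all of step 4 and velocity of joint tweezer_far between -0.03 and 0.03 rad/s and velocity of joint tweezer_near between -0.03 and 0.03 rad/s and velocity of joint carriage between -0.01 and 0.01 m/s); the arm keeps its last pose, push and grip.
It fails at once if the tips are spread beyond 30 mm (distance between tip_near and tip_far above 0.03 m).
It fails at once if a spacer, the bolt or the tape roll is moved by more than 15 mm (distance of any of spacer_1, spacer_2, bolt_1, electrical_tape from where it was at the start of the episode above 0.015 m).
It also fails if it takes over 58 s, if anything falls off the work surface, if the arm or the gripper's body presses on something with over 40 N, if the wrist force passes 120 N, or if a joint passes its speed limit or range.

## Working session

There is one attempt and no reset: what is moved stays moved. The work goes in short steps, Python scripts to look and compute and a tool call to move; the robot and the scene stay as the last step left them, time stands still between calls to the robot, and variables do not carry over. Pictures are saved under pics/ and viewed, at most 11 in all, crops included, and the job is handed in when it is done.

Besides the shell and the picture viewer there is one more tool, called by a JSON object that holds its "op" and its "data". move_arm: Moves the arm, as the interface text tells. Shifts and turns lie within -1 to 1; 1 stands for 80 cm of shift or 360 degrees of turn. Its arguments: {"type":"object","properties":{"motion":{"type":"string"},"gripper":{"type":"number"},"grip_force":{"type":"number"}},"required":["motion"]}

```bash
mkdir -p pics; ls
cat > h.py <<'E'
from plant import *
import numpy as np, cv2
from scipy.spatial.transform import Rotation as R
def snap(cam,name):
    c=capture(cam); cv2.imwrite(f'pics/{name}.png',c['pixels'][:,:,::-1])
    np.savez(f'pics/{name}.npz',p=c['pixels'],K=c['intrinsics'],t=c['xyz'],q=c['orientation']); return c
def ray(n,u,v,z,fish=False):
    d=np.load(f'pics/{n}.npz'); K=d['K']; a=np.array([(u-K[0,2])/K[0,0],(v-K[1,2])/K[1,1],1.])
    if fish:
        r=np.hypot(a[0],a[1]); a=np.array([a[0]/r*np.sin(r),a[1]/r*np.sin(r),np.cos(r)]) if r>1e-9 else np.array([0,0,1.])
    w=R.from_quat(d['q']).apply(a); return d['t']+w*(z-d['t'][2])/w[2]
E
python3 - <<'E'
from h import *
for c in('scene','side'):
    d=snap(c,c+'0'); print(c,d['xyz'],d['orientation'],d['intrinsics'])
print(sense())
E
```

```text
pics
scene [ 147.42061056 -446.08074184  616.07028167] [ 0.85778011 -0.28035606  0.12957642 -0.41088163] [[410.94072308   0.         261.49722294]
 [  0.         410.94072308 191.97715309]
 [  0.           0.           1.        ]]
side [ 374.18913067 -628.45852844  656.21685454] [ 0.89435453 -0.11362945  0.05167223 -0.42959086] [[414.0583605    0.         247.79399097]
 [  0.         414.0583605  187.30874541]
 [  0.           0.           1.        ]]
{'time': 0.1, 'joints': array([ 1.2627676 ,  0.68984478, -0.19452255,  1.56622623,  0.15732528,
        0.90252035, -0.2151077 ]), 'joint_velocities': array([-0.00057097, -0.00141896, -0.00064785, -0.00177217, -0.00026194,
        0.0009989 , -0.00071445]), 'effort': array([-3.17079888e-03, -5.28500140e+01, -1.27167083e+00, -1.53838116e+01,
       -5.25912561e-02,  1.97413094e-03,  3.46590537e-05]), 'position': array([ 209.31414927, -588.42055414,  302.02843877]), 'tool_rot': array([ 9.85422157e-01,  1.70125038e-01, -2.06710351e-04, -7.75609293e-04]), 'ft_force': array([0.08868602, 0.8089448 , 0.88021715]), 'ft_torque': array([-0.03233785,  0.03913629,  0.04744999]), 'grip_force': 0.0, 'opening': 88.19824278344764}
```

View pics/scene0.png

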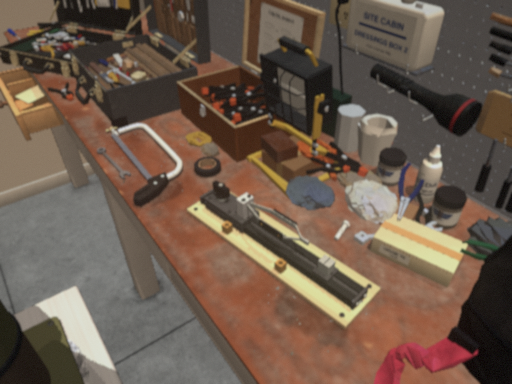

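View pics/side0.png

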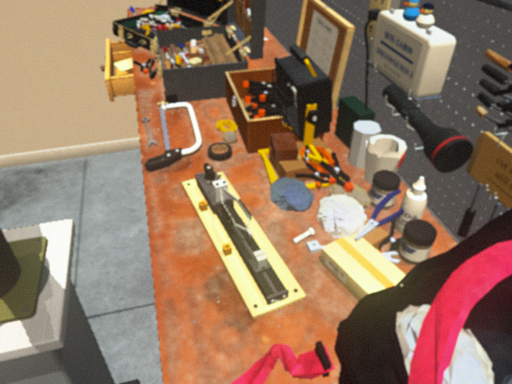

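The board runs from (188,204) to (345,320) in scene, with the knob at about (221,187) and the seat at about (327,262). In side, the knob is at about (209,170) and the seat at (260,255). Next I'll enlarge both.

Run:
```python
import cv2,numpy as np
a=cv2.imread('pics/scene0.png')[172:322,182:382]; b=cv2.imread('pics/side0.png')[160:310,175:310]
a=cv2.resize(a,None,fx=4,fy=4,interpolation=3); b=cv2.resize(b,None,fx=4,fy=4,interpolation=3)
cv2.imwrite('pics/ca.png',a); cv2.imwrite('pics/cb.png',b)
```

```text
(no output)
```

View pics/ca.png

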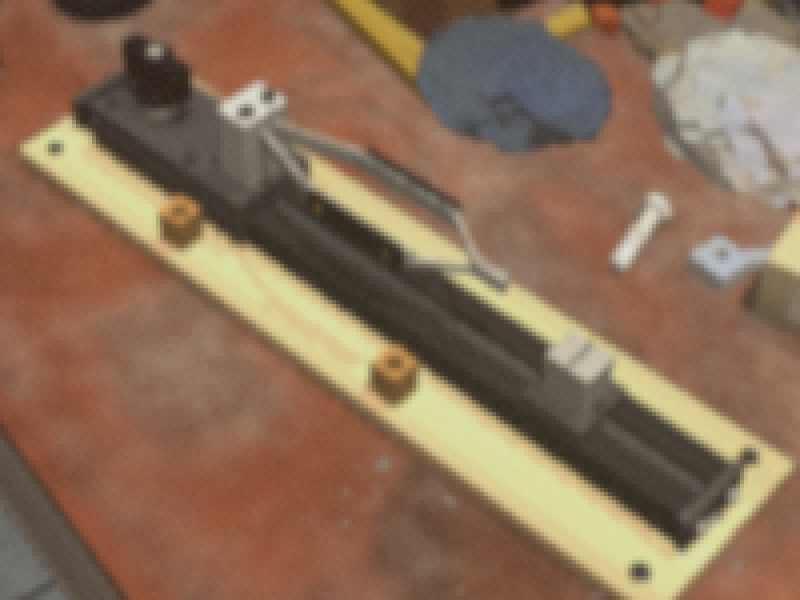

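View pics/cb.png

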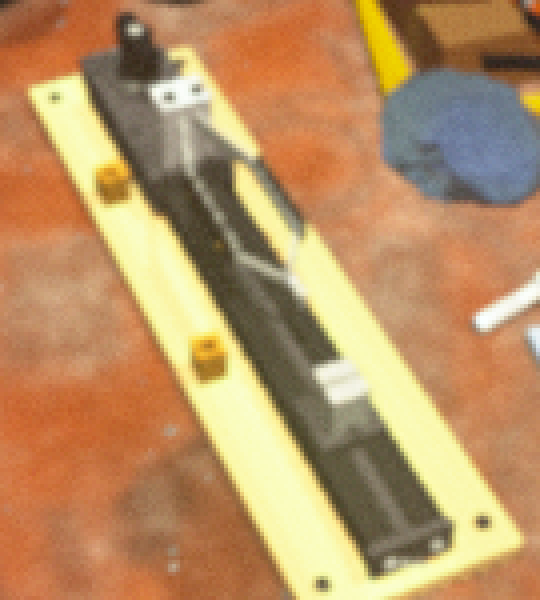

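The crops show these points (crop pixel divided by 4, plus the offset):

| Point | Scene crop | Side crop |
|---|---|---|
| Knob top | (158,48) | (130,22) |
| Holder top | (252,102) | (183,94) |
| Tips | (503,282) | (299,288) |
| Seat top | (581,356) | (341,380) |

The spacers lie on the near side of the board, and the bolt is beyond it.

Run:
```python
from h import *
S=lambda x,y,z:ray('scene0',(x+.5)/4-.5+182,(y+.5)/4-.5+172,z)
D=lambda x,y,z:ray('side0',(x+.5)/4-.5+175,(y+.5)/4-.5+160,z)
for n,a,b,z in[('knob',(158,48),(130,22),81.5),('hold',(252,102),(183,94),88.5),('tips',(503,282),(299,288),79),('seat',(581,356),(341,380),62),
 ('holeNL',(55,148),(55,98),12),('holeNR',(640,571),(322,583),12),('holeFR',(750,457),(483,522),12),('sp1',(180,208),(114,172),32),('sp2',(395,360),(209,346),32)]:
    print(n,S(*a,z).round(1)[:2],D(*b,z).round(1)[:2])
```

```text
knob [479.9 165.4] [476.1 173. ]
hold [490.3  91.3] [491.4  88.1]
tips [516.1 -71.8] [518.1 -66. ]
seat [ 525.7 -114.8] [ 526.2 -114.4]
holeNL [429.1 201.4] [428.6 201.1]
holeNR [ 497.1 -188.7] [ 497.2 -188.1]
holeFR [ 580.  -174.9] [ 580.  -174.3]
sp1 [449. 100.] [450.2  98. ]
sp2 [474.7 -47.2] [474.7 -49.1]
```

```bash
cat >> h.py <<'E'
def to(x,y,z,deg):
    s=sense(); p=s['position']; m=R.from_quat(s['tool_rot']).as_matrix(); a=np.degrees(np.arctan2(m[1,0],m[0,0]))
    d=m.T@(np.array([x,y,z])-p)/800; t=-((deg-a+180)%360-180)/360
    print('at',p.round(1),'ang',round(a,1),'row',d.round(4),round(t,4),'f',s['ft_force'].round(1),'mz',s['ft_torque'].round(2),'open',round(s['opening'],1),'t',s['time'])
E
python3 -c "
from h import *
to(450,-330,300,60)"
```

```text
at [ 209.3 -588.4  302. ] ang 19.6 row [ 0.3917 -0.2034  0.0028] -0.1122 f [0.1 0.8 0.9] mz [-0.03  0.04  0.05] open 88.2 t 0.1
```

{"op": "move_arm", "data": {"motion": "0.392 -0.203 0 -0.112; 0.392 -0.203 0 -0.112; 0.392 -0.203 0 -0.112; 0.392 -0.203 0 -0.112; 0.392 -0.203 0 -0.112", "gripper": -1}}

```text
time: 0.52
position: [352.5, -434.9, 302.5]
tool_rot: [0.884, 0.467, -0.0, -0.0]
ft_force: [0.9, 0.2, -0.9]
opening: 88.3
grip_force: 0.0
```

```bash
python3 -c "
from h import *
to(460,-230,260,70);to(478,90,250,99.9)"
```

```text
at [ 352.5 -434.9  302.5] ang 55.7 row [ 0.2873 -0.0331  0.0532] -0.0396 f [ 0.9  0.2 -0.9] mz [-0.07 -0.11 -0.02] open 88.3 t 0.5167
at [ 352.5 -434.9  302.5] ang 55.7 row [ 0.6306 -0.2397  0.0658] -0.1227 f [ 0.9  0.2 -0.9] mz [-0.07 -0.11 -0.02] open 88.3 t 0.5167
```

{"op": "move_arm", "data": {"motion": "0.287 -0.033 0.05 -0.06; 0.287 -0.033 0.05 -0.06; 0.287 -0.033 0.05 -0.06; 0.287 -0.033 0.05 -0.06; 0.287 -0.033 0.05 -0.06"}}

```text
time: 0.93
position: [448.5, -253.8, 266.7]
tool_rot: [0.783, 0.622, -0.0, -0.0]
ft_force: [0.5, -0.1, 0.1]
opening: 88.1
grip_force: 0.0
```

```bash
python3 -c "
from h import *
to(478,90,250,99.9)"
```

```text
at [ 448.5 -253.8  266.7] ang 77.0 row [ 0.427  -0.0608  0.021 ] -0.0636 f [ 0.5 -0.1  0.1] mz [-0.06 -0.08 -0.04] open 88.1 t 0.9333
```

{"op": "move_arm", "data": {"motion": "0.427 -0.061 0.02 -0.064; 0.427 -0.061 0.02 -0.064; 0.427 -0.061 0.02 -0.064; 0.427 -0.061 0.02 -0.064; 0.427 -0.061 0.02 -0.064"}}

```text
time: 1.35
position: [465.5, -46.3, 257.2]
tool_rot: [0.642, 0.767, -0.0, -0.0]
ft_force: [1.0, -0.8, 0.2]
opening: 88.3
grip_force: 0.0
```

```bash
python3 -c "
from h import *
to(478,90,250,99.9)"
```

```text
at [465.5 -46.3 257.2] ang 100.1 row [0.165  0.0452 0.009 ] 0.0005 f [ 1.  -0.8  0.2] mz [-0.01 -0.18  0.  ] open 88.3 t 1.35
```

{"op": "move_arm", "data": {"motion": "0.165 0.045 0.009 0; 0.165 0.045 0.009 0; 0.165 0.045 0.009 0; 0.165 0.045 0.009 0; 0.165 0.045 0.009 0"}}

```text
time: 1.77
position: [478.4, 93.4, 250.4]
tool_rot: [0.639, 0.769, 0.002, -0.001]
ft_force: [0.2, 0.2, 1.3]
opening: 88.2
grip_force: 0.0
```

```bash
python3 -c "
from h import *
to(478,169,122,99.9)
d=snap('wrist','w0');print(d['xyz'],d['intrinsics'])
im=cv2.imread('pics/w0.png');cv2.imwrite('pics/w0b.png',cv2.resize(im,(800,600),interpolation=3))"
```

```text
at [478.4  93.4 250.4] ang 100.5 row [0.0925 0.0164 0.1608] 0.0017 f [0.2 0.2 1.3] mz [-0.09 -0.12  0.03] open 88.2 t 1.7667
[464.14696787 164.78667986 333.1219017 ] [[297.31863964   0.         257.83177609]
 [  0.         297.31863964 193.52956246]
 [  0.           0.           1.        ]]
```

View pics/w0b.png

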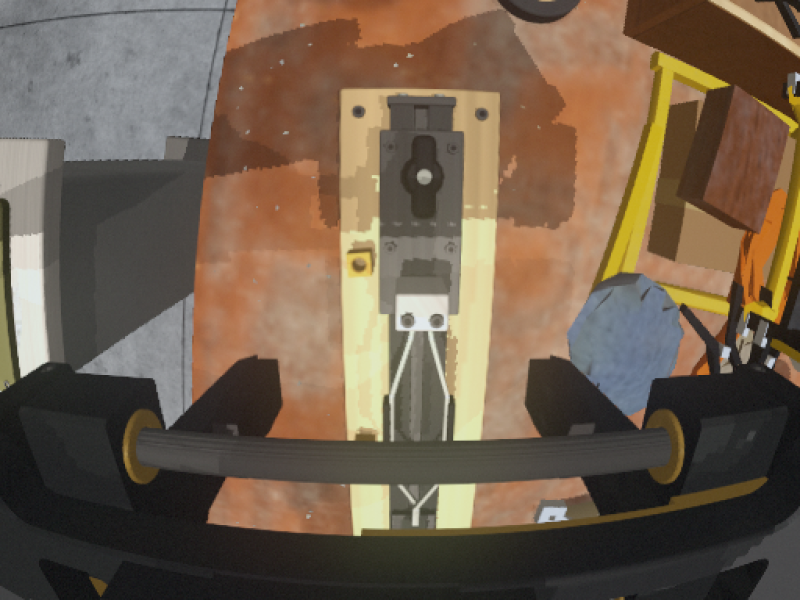

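The wrist view shows the knob's bolt at (424,176), its bar along the rail (from (424,136) to (424,217)), and the holder top at (422,311), all in 800-px pixels. The board holes are at (358,112) and (481,114).

```bash
python3 -c "
from h import *
f=lambda u,v,z:ray('w0',(u+.5)*.64-.5,(v+.5)*.64-.5,z,True)
print('knob',f(424,176,81.5),'bar ends',f(424,136,81.5),f(424,217,81.5));print('hold',f(422,311,88.5));print('holes',f(358,112,12),f(481,114,12))
k=f(424,176,81.5); to(k[0],k[1],160,99.9)"
```

```text
knob [476.29188799 165.11938598  81.5       ] bar ends [472.27628318 186.46850625  81.5       ] [480.47075476 143.21520637  81.5       ]
hold [488.84166725  92.86194841  88.5       ]
holes [427.31882749 201.11204549  12.        ] [509.97935786 215.81933892  12.        ]
at [478.1  90.  250.1] ang 100.3 row [0.0928 0.0145 0.1127] 0.001 f [-0.7 -0.3  0.5] mz [-0.05 -0.04  0.03] open 88.3 t 1.8167
```

{"op": "move_arm", "data": {"motion": "0.093 0.0145 0.06 0.001; 0.093 0.0145 0.113 0.001; 0.093 0.0145 0.113 0.001; 0.093 0.0145 0.113 0.001; 0.093 0.0145 0.113 0.001"}}

```text
time: 2.23
position: [475.9, 161.9, 158.6]
tool_rot: [0.645, 0.764, -0.002, -0.0]
ft_force: [1.1, -0.3, -0.0]
opening: 87.9
grip_force: 0.0
```

```bash
python3 -c "
from h import *
to(476.3,165.2,121,100)"
```

```text
at [475.9 161.9 158.6] ang 99.7 row [0.0042 0.0014 0.047 ] -0.0009 f [ 1.1 -0.3 -0. ] mz [-0.09 -0.15  0.03] open 87.9 t 2.2333
```

{"op": "move_arm", "data": {"motion": "0.002 0.001 0.024 0; 0.002 0.001 0.047 0; 0.002 0.001 0.047 0; 0.002 0.001 0.047 0; 0.002 0.001 0.047 0"}}

```text
time: 2.65
position: [478.2, 163.7, 123.9]
tool_rot: [0.646, 0.763, 0.0, 0.001]
ft_force: [-0.1, 0.4, 0.3]
opening: 88.2
grip_force: 0.0
```

{"op": "move_arm", "data": {"motion": "0 0 0 0; 0 0 0 0; 0 0 0 0; 0 0 0 0; 0 0 0 0", "gripper": 1, "grip_force": 30}}

```text
time: 3.07
position: [477.4, 165.2, 122.6]
tool_rot: [0.645, 0.764, 0.0, 0.0]
ft_force: [0.1, 0.2, 0.5]
opening: 56.9
grip_force: 0.0
```

```bash
python3 -c "
from h import *
to(476.3,165.2,121,100)"
```

```text
at [477.4 165.2 122.6] ang 99.7 row [ 0.0002 -0.0014  0.002 ] -0.0009 f [0.1 0.2 0.5] mz [-0.04 -0.13  0.03] open 56.9 t 3.0667
```

{"op": "move_arm", "data": {"motion": "0 -0.001 0.001 0; 0 -0.001 0.001 0; 0 -0.001 0.001 0; 0 -0.001 0.001 0; 0 -0.001 0.001 0"}}

```text
time: 3.48
position: [476.6, 165.1, 121.5]
tool_rot: [0.645, 0.764, -0.0, 0.0]
ft_force: [1.0, -0.9, -0.1]
opening: 23.8
grip_force: 0.5
```

{"op": "move_arm", "data": {"motion": "0 0 0 0; 0 0 0 0; 0 0 0 0; 0 0 0 0; 0 0 0 0"}}

```text
time: 3.9
position: [476.8, 165.1, 121.4]
tool_rot: [0.645, 0.764, 0.0, 0.0]
ft_force: [2.3, 0.0, -5.5]
opening: 20.4
grip_force: 25.6
```

{"op": "move_arm", "data": {"motion": "0 0 0 0; 0 0 0 0; 0 0 0 0; 0 0 0 0; 0 0 0 0"}}

```text
time: 4.32
position: [476.7, 165.1, 121.4]
tool_rot: [0.645, 0.764, 0.0, 0.0]
ft_force: [3.4, 0.7, -7.3]
opening: 20.1
grip_force: 25.1
```

```bash
python3 -c "
from h import *
to(476.3,165.2,121,100)
snap('wrist','w1')
im=cv2.imread('pics/w1.png')[150:384,120:400];cv2.imwrite('pics/w1b.png',cv2.resize(im,None,fx=2.5,fy=2.5,interpolation=3))"
```

```text
at [476.7 165.1 121.4] ang 99.7 row [ 0.0002 -0.0005  0.0005] -0.0009 f [ 3.4  0.7 -7.3] mz [ 0.12 -0.73  0.  ] open 20.1 t 4.3167
```

View pics/w1b.png

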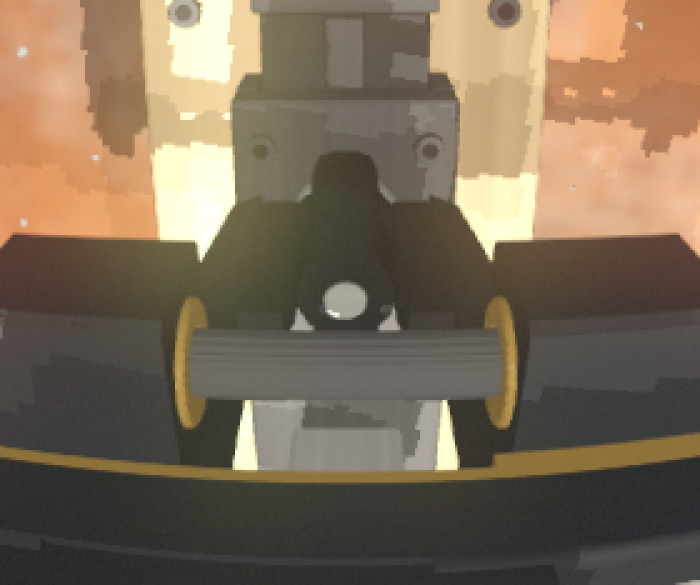

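The fingers straddle the bar, but they stopped at 20 mm rather than 13. The fingertips are probably catching the round collar below the bar, so I'll open a little, rise 6 mm and close again.

{"op": "move_arm", "data": {"motion": "0 0 0 0; 0 0 0 0; 0 0 -0.004 0; 0 0 -0.0075 0; 0 0 -0.0075 0", "gripper": 0.3}}

```text
time: 4.78
position: [476.5, 165.1, 128.3]
tool_rot: [0.645, 0.764, 0.0, 0.0]
ft_force: [0.6, -0.5, -0.4]
opening: 30.7
grip_force: 0.0
```

{"op": "move_arm", "data": {"motion": "0 0 0 0; 0 0 0 0; 0 0 0 0; 0 0 0 0; 0 0 0 0", "gripper": 1}}

```text
time: 5.2
position: [476.8, 165.1, 127.7]
tool_rot: [0.645, 0.764, 0.0, 0.0]
ft_force: [1.1, 0.1, 3.0]
opening: 18.4
grip_force: 30.0
```

{"op": "move_arm", "data": {"motion": "0 0 0 0; 0 0 0 0; 0 0 0 0; 0 0 0 0; 0 0 0 0"}}

```text
time: 5.62
position: [476.8, 165.1, 127.7]
tool_rot: [0.645, 0.764, 0.0, 0.0]
ft_force: [1.8, -0.3, 5.9]
opening: 18.7
grip_force: 30.0
```

{"op": "move_arm", "data": {"motion": "0 0 0 -0.02; 0 0 0 -0.04; 0 0 0 -0.06; 0 0 0 -0.08; 0 0 0 -0.08", "grip_force": 40}}

```text
time: 6.03
position: [476.4, 164.9, 127.6]
tool_rot: [0.432, 0.902, -0.0, -0.0]
ft_force: [-0.5, -0.6, 5.7]
opening: 18.9
grip_force: 40.0
```

```bash
python3 -c "
from h import *
to(476.8,165.1,127,155)
print(sense()['joints'].round(2))
snap('wrist','w2')
im=cv2.imread('pics/w2.png')[150:384,120:400];cv2.imwrite('pics/w2b.png',cv2.resize(im,None,fx=2.5,fy=2.5,interpolation=3))"
```

```text
at [476.4 164.9 127.6] ang 128.8 row [-0.0001  0.0006  0.0008] -0.0729 f [-0.5 -0.6  5.7] mz [-0.15 -0.17 -0.02] open 18.9 t 6.0333
[-0.21  0.85 -0.36  2.05  0.79  0.38 -0.53]
```

View pics/w2b.png

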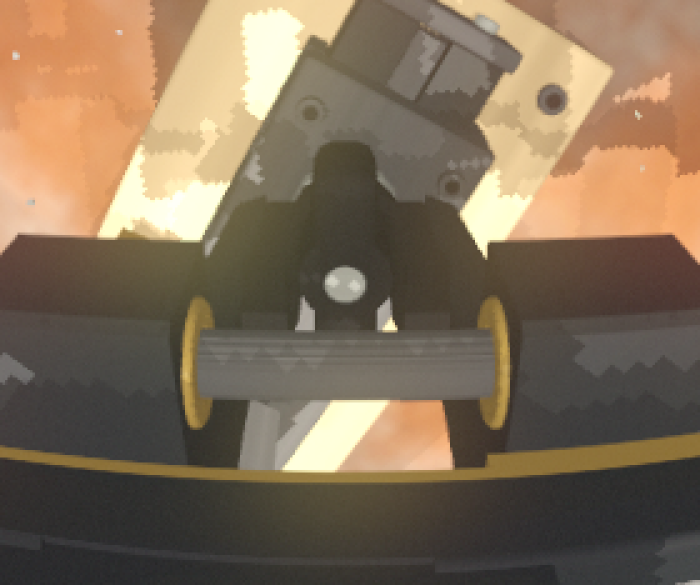

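The knob follows the gripper, and the bar is still aligned with the fingers. I'll turn it another 29°.

{"op": "move_arm", "data": {"motion": "0 0 0 -0.02; 0 0 0 -0.04; 0 0 0 -0.06; 0 0 0 -0.08; 0 0 0 -0.08"}}

```text
time: 6.5
position: [476.2, 164.5, 127.6]
tool_rot: [0.195, 0.981, -0.0, -0.0]
ft_force: [0.0, -1.5, 6.5]
opening: 18.8
grip_force: 40.0
```

```bash
python3 -c "
from h import *
# slide 30 mm first along (0.1736,-0.9848)
p=sense()['position'];to(476.5+.1736*30,165-.9848*30,127.6,157)"
```

```text
at [476.2 164.5 127.6] ang 157.5 row [-0.0202 -0.031   0.    ] 0.0015 f [ 0.  -1.5  6.5] mz [-0.29 -0.03  0.01] open 18.8 t 6.5
```

{"op": "move_arm", "data": {"motion": "-0.007 -0.01 0 0; -0.014 -0.02 0 0; -0.02 -0.031 0 0; -0.025 -0.039 0 0; -0.025 -0.039 0 0"}}

```text
time: 6.92
position: [483.0, 125.8, 127.6]
tool_rot: [0.198, 0.98, -0.001, 0.0]
ft_force: [-0.8, -2.5, 7.4]
opening: 18.8
grip_force: 40.0
```

{"op": "move_arm", "data": {"motion": "0 0 0 0; 0 0 0 0"}}

```text
time: 7.08
position: [482.9, 126.6, 127.6]
tool_rot: [0.198, 0.98, -0.001, 0.0]
ft_force: [-1.1, -1.4, 7.9]
opening: 18.4
grip_force: 40.0
```

```bash
python3 -c "
from h import *
to(476.5+.1736*45,165-.9848*45,127.6,157)
a=snap('scene','s3')['pixels'];b=snap('side','d3')['pixels']
a=cv2.resize(a[220:300,280:360],(400,400),interpolation=3);b=cv2.resize(b[205:285,215:295],(400,400),interpolation=3)
cv2.imwrite('pics/m3.png',np.hstack([a,b])[:,:,::-1])"
```

```text
at [482.9 126.6 127.6] ang 157.2 row [-0.0045 -0.0061  0.    ] 0.0005 f [-1.1 -1.4  7.9] mz [-0.3  -0.04  0.05] open 18.4 t 7.0833
```

View pics/m3.png

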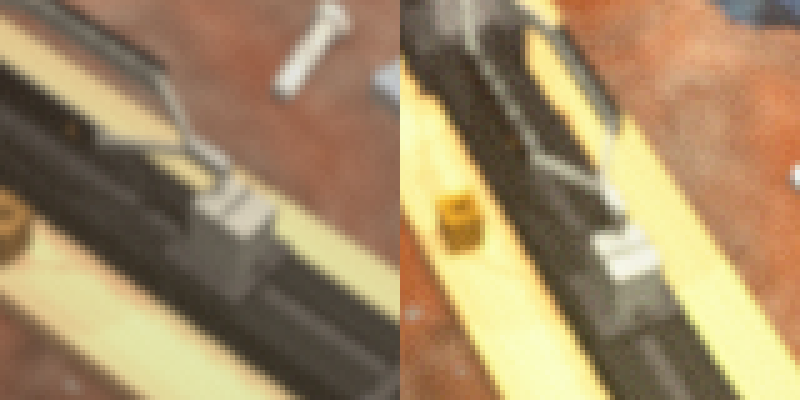

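In the scene crop the tip ends are at (226,178) and the seat's middle line at (236,205). In the side crop they are at (220,230) and (231,252).

```bash
python3 -c "
from h import *
al=np.array([.1736,-.9848,0]);ac=np.array([.9848,.1736,0])
for n,o,t,s in(('s3',(280,220),(226,178),(236,205)),('d3',(215,205),(220,230),(231,252))):
    T=[ray(n,(t[0]+.5)/5-.5+o[0],(t[1]+.5)/5-.5+o[1],z) for z in(71,75,79)]; S=ray(n,(s[0]+.5)/5-.5+o[0],(s[1]+.5)/5-.5+o[1],62)
    print(n,S.round(1),[((S-x)@al).round(1) for x in T],[((S-x)@ac).round(1) for x in T])
print((sense()['position']-[476.5,164.9,0])@al)"
```

```text
s3 [ 525.7 -114.7   62. ] [np.float64(6.0), np.float64(4.0), np.float64(2.0)] [np.float64(-0.7), np.float64(2.5), np.float64(5.6)]
d3 [ 527.6 -115.7   62. ] [np.float64(4.5), np.float64(1.2), np.float64(-2.1)] [np.float64(2.6), np.float64(4.2), np.float64(5.9)]
38.74829445499383
```

{"op": "move_arm", "data": {"motion": "-0.0022 -0.003 0 0; -0.0042 -0.0058 0 0; -0.0042 -0.0058 0 0; -0.0042 -0.0058 0 0; -0.0042 -0.0058 0 0"}}

```text
time: 7.6
position: [483.7, 121.9, 127.6]
tool_rot: [0.197, 0.98, -0.001, -0.0]
ft_force: [-1.7, -0.1, 6.4]
opening: 18.8
grip_force: 40.0
```

```bash
python3 -c "
from h import *
to(476.5+.1736*45,165-.9848*45,127.6,100)
a=snap('scene','s4')['pixels'];b=snap('side','d4')['pixels']
a=cv2.resize(a[220:300,280:360],(400,400),interpolation=3);b=cv2.resize(b[205:285,215:295],(400,400),interpolation=3)
cv2.imwrite('pics/m4.png',np.hstack([a,b])[:,:,::-1])"
```

```text
at [483.7 121.9 127.6] ang 157.2 row [-0.0013 -0.0011  0.    ] 0.159 f [-1.7 -0.1  6.4] mz [-0.03  0.27  0.1 ] open 18.8 t 7.6
```

View pics/m4.png

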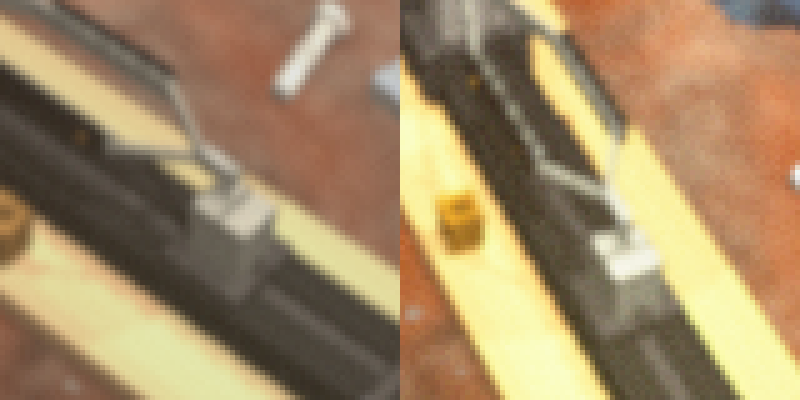

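The tips are now just short of the line, at (236,188) in scene and (230,243) in side. I'll nudge them about 1 mm further, then tighten.

{"op": "move_arm", "data": {"motion": "-0.0009 -0.0012 0 0; -0.0009 -0.0012 0 0; -0.0009 -0.0012 0 0; -0.0009 -0.0012 0 0; -0.0009 -0.0012 0 0"}}

```text
time: 8.12
position: [483.8, 121.2, 127.6]
tool_rot: [0.197, 0.98, -0.0, -0.0]
ft_force: [-1.6, 1.0, 6.8]
opening: 18.8
grip_force: 40.0
```

{"op": "move_arm", "data": {"motion": "0 0 0 0.02; 0 0 0 0.04; 0 0 0 0.06; 0 0 0 0.08; 0 0 0 0.08"}}

```text
time: 8.53
position: [484.1, 121.3, 127.6]
tool_rot: [0.436, 0.9, -0.001, 0.0]
ft_force: [-2.1, 0.9, 6.1]
opening: 18.7
grip_force: 40.0
```

{"op": "move_arm", "data": {"motion": "0 0 0 0.02; 0 0 0 0.04; 0 0 0 0.06; 0 0 0 0.08; 0 0 0 0.083"}}

```text
time: 8.95
position: [484.5, 121.4, 127.7]
tool_rot: [0.653, 0.757, -0.0, 0.0]
ft_force: [-0.6, 0.4, 7.0]
opening: 18.6
grip_force: 40.0
```

```bash
python3 -c "
from h import *
to(476.5+.1736*45,165-.9848*45,127.6,100)"
```

```text
at [484.5 121.4 127.7] ang 98.5 row [-0.0009 -0.0004  0.0001] -0.0042 f [-0.6  0.4  7. ] mz [0.08 0.09 0.17] open 18.6 t 8.95
```

{"op": "move_arm", "data": {"motion": "0 0 0 0.006; 0 0 0 0.006; 0 0 0 0.006; 0 0 0 0.006"}}

```text
time: 9.28
position: [484.5, 121.4, 127.7]
tool_rot: [0.665, 0.747, -0.0, 0.0]
ft_force: [-1.2, -0.5, 5.6]
opening: 18.5
grip_force: 40.0
```

```bash
python3 -c "
from h import *
to(476.5+.1736*45,165-.9848*45,127.6,100)"
```

```text
at [484.5 121.4 127.7] ang 96.7 row [-0.0009 -0.0003  0.0001] -0.0092 f [-1.2 -0.5  5.6] mz [0.04 0.06 0.49] open 18.5 t 9.2833
```

The torque has risen to 0.49 Nm, so the knob is on its end stop. I'll release it and rise.

{"op": "move_arm", "data": {"motion": "0 0 0 -0.006; 0 0 0 -0.006; 0 0 0 -0.006; 0 0 0 -0.006; 0 0 0 -0.006", "gripper": -0.2}}

```text
time: 9.7
position: [484.5, 121.5, 127.3]
tool_rot: [0.652, 0.758, -0.0, -0.0]
ft_force: [-0.1, -0.2, -0.2]
opening: 50.1
grip_force: 0.0
```

{"op": "move_arm", "data": {"motion": "0 0 -0.02 0; 0 0 -0.06 0; 0 0 -0.09 0; 0 0 -0.09 0; 0 0 -0.09 0"}}

```text
time: 10.12
position: [485.2, 121.8, 200.4]
tool_rot: [0.652, 0.758, 0.001, 0.001]
ft_force: [-0.0, 0.3, -0.7]
opening: 53.1
grip_force: 0.0
```

```bash
python3 -c "
from h import *
to(513,-42,198,100)"
```

```text
at [485.2 121.8 200.4] ang 98.6 row [-0.2076  0.0039  0.003 ] -0.004 f [-0.   0.3 -0.7] mz [-0.02 -0.07 -0.02] open 53.1 t 10.1167
```

{"op": "move_arm", "data": {"motion": "-0.2076 0.004 0.002 -0.004; -0.2076 0.004 0.002 -0.004; -0.2076 0.004 0.002 -0.004; -0.2076 0.004 0.002 -0.004; -0.2076 0.004 0.002 -0.004", "gripper": -0.6}}

```text
time: 10.53
position: [511.8, -53.5, 195.7]
tool_rot: [0.648, 0.761, -0.004, 0.001]
ft_force: [0.3, -0.6, -0.2]
opening: 70.7
grip_force: 0.0
```

{"op": "move_arm", "data": {"motion": "0 0 0 0; 0 0 0 0; 0 0 0 0"}}

```text
time: 10.78
position: [512.1, -39.9, 197.4]
tool_rot: [0.641, 0.767, 0.0, -0.001]
ft_force: [-0.3, 1.6, 0.3]
opening: 70.2
grip_force: 0.0
```

```bash
python3 -c "
from h import *
to(513,-42,121,100)
snap('wrist','w5')
im=cv2.imread('pics/w5.png');cv2.imwrite('pics/w5b.png',cv2.resize(im,(800,600),interpolation=3))"
```

```text
at [512.1 -39.9 197.4] ang 100.2 row [-0.0029  0.0007  0.0955] 0.0006 f [-0.3  1.6  0.3] mz [-0.04 -0.12  0.04] open 70.2 t 10.7833
```

View pics/w5b.png

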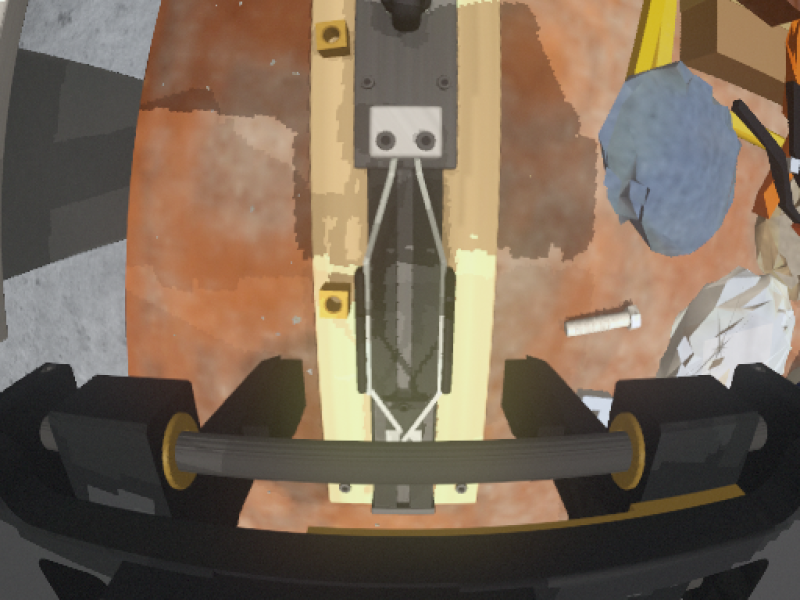

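The grips span u 356–455 and v 266–393, and the holder top is centred at (406,132). The tips meet over the seat at about (403,438).

```bash
python3 -c "
from h import *
f=lambda u,v,z:ray('w5',(u+.5)*.64-.5,(v+.5)*.64-.5,z,True)
a=f(356,327,80);b=f(455,327,80);print(a,b,(a+b)/2)
al=np.array([.1736,-.9848,0]);ac=np.array([.9848,.1736,0])
for n,p in(('c',(a+b)/2),('end1',f(405,266,82)),('end2',f(405,393,82)),('hold',f(406,132,88.5)),('tip',f(403,438,79)),('mine',np.array([513,-42,0])),('seat',np.array([526.2,-114.8,0]))): print(n,p@al,p@ac)
to(513,-42,121,100)"
```

```text
[489.68812859 -40.57648068  80.        ] [534.26770091 -32.58772272  80.        ] [511.97791475 -36.5821017   80.        ]
c 124.90541975358413 497.84519759448233
end1 96.13784398453495 497.4640820729843
end2 157.57636700080567 497.7497565732426
hold 38.95983723751968 497.61241130766155
tip 185.1754993602481 496.8882283138502
mine 130.4184 497.9112
seat 204.40336000000002 498.27248000000003
at [512.2 -39.8 197.6] ang 100.2 row [-0.003   0.0005  0.0957] 0.0007 f [-0.5  0.6 -0.5] mz [ 0.04 -0.08 -0.04] open 70.6 t 10.8333
```

{"op": "move_arm", "data": {"motion": "-0.003 0.0005 0.03 0; -0.003 0.0005 0.06 0; -0.003 0.0005 0.08 0; -0.003 0.0005 0.096 0; -0.003 0.0005 0.096 0"}}

```text
time: 11.25
position: [512.1, -42.2, 119.1]
tool_rot: [0.641, 0.767, -0.001, -0.002]
ft_force: [1.0, 0.7, 0.5]
opening: 70.2
grip_force: 0.0
```

{"op": "move_arm", "data": {"motion": "0 0 0 0; 0 0 0 0; 0 0 0 0; 0 0 0 0; 0 0 0 0", "gripper": -0.1, "grip_force": 20}}

```text
time: 11.67
position: [513.7, -44.3, 121.8]
tool_rot: [0.643, 0.766, 0.0, 0.0]
ft_force: [0.5, 0.1, -0.7]
opening: 48.6
grip_force: 0.0
```

```bash
python3 -c "
from h import *
to(512.8,-41.5,121,100)"
```

```text
at [513.7 -44.3 121.8] ang 100.0 row [ 0.0036 -0.0005  0.001 ] 0.0001 f [ 0.5  0.1 -0.7] mz [-0.05 -0.05 -0.02] open 48.6 t 11.6667
```

{"op": "move_arm", "data": {"motion": "0.003 -0.0003 0.001 0; 0.003 -0.0003 0.001 0; 0.003 -0.0003 0.001 0; 0.003 -0.0003 0.001 0; 0.003 -0.0003 0.001 0", "gripper": 0.05}}

```text
time: 12.08
position: [513.0, -42.9, 120.7]
tool_rot: [0.643, 0.766, -0.0, 0.001]
ft_force: [0.6, -4.0, 6.2]
opening: 41.9
grip_force: 5.8
```

{"op": "move_arm", "data": {"motion": "0 0 0 0; 0 0 0 0; 0 0 0 0; 0 0 0 0; 0 0 0 0", "gripper": 0.14}}

```text
time: 12.5
position: [513.0, -43.3, 120.7]
tool_rot: [0.643, 0.766, -0.001, 0.001]
ft_force: [1.3, -5.1, 5.5]
opening: 38.0
grip_force: 7.9
```

```bash
python3 -c "
from h import *
to(512.8,-41.5,121,100);print(sense()['grip_force'])"
```

```text
at [513.  -43.3 120.7] ang 100.0 row [ 0.0023  0.0001 -0.0004] -0.0001 f [ 1.3 -5.1  5.5] mz [-1.08 -0.27  0.02] open 38.0 t 12.5
7.87106073461473
```

{"op": "move_arm", "data": {"motion": "0 0 0 0; 0 0 0 0; 0 0 0 0; 0 0 0 0; 0 0 0 0", "gripper": 0.215}}

```text
time: 12.92
position: [513.1, -43.6, 120.7]
tool_rot: [0.643, 0.766, -0.001, 0.001]
ft_force: [0.7, -5.7, 5.1]
opening: 34.7
grip_force: 9.6
```

{"op": "move_arm", "data": {"motion": "0 0 0 0; 0 0 0 0; 0 0 0 0; 0 0 0 0; 0 0 0 0"}}

```text
time: 13.33
position: [513.1, -43.5, 120.7]
tool_rot: [0.643, 0.766, -0.001, 0.001]
ft_force: [1.6, -4.7, 6.3]
opening: 34.8
grip_force: 9.6
```

```bash
python3 -c "
from h import *
to(512.8,-41.5,121,100);print(sense()['grip_force'])
a=snap('scene','s6')['pixels'];b=snap('side','d6')['pixels']
a=cv2.resize(a[220:300,280:360],(400,400),interpolation=3);b=cv2.resize(b[205:285,215:295],(400,400),interpolation=3)
cv2.imwrite('pics/m6.png',np.hstack([a,b])[:,:,::-1])"
```

```text
at [513.1 -43.5 120.7] ang 99.9 row [ 0.0026  0.0001 -0.0004] -0.0002 f [ 1.6 -4.7  6.3] mz [-1.15 -0.28 -0.01] open 34.8 t 13.3333
9.591618329286575
```

View pics/m6.png

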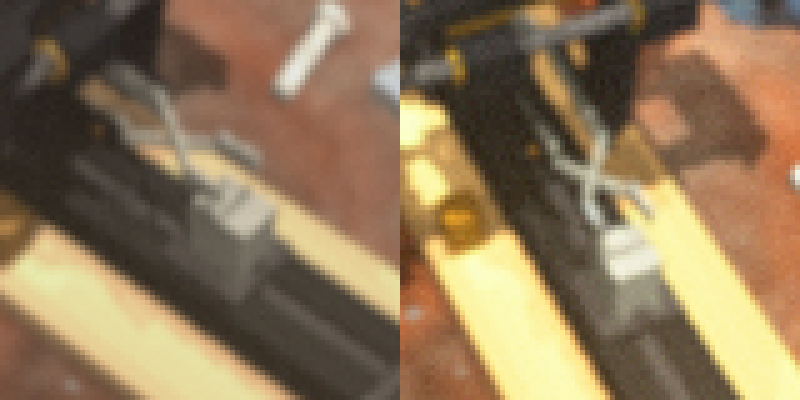

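The tips are open either side of the block. The far tip ends at (260,160) in scene and (650,213) in side, and the near tip ends at about (605,228) in side. I'll check the positions.

```bash
python3 -c "
from h import *
al=np.array([.1736,-.9848,0]);ac=np.array([.9848,.1736,0])
g=lambda n,o,t,z:ray(n,(t[0]+.5)/5-.5+o[0],(t[1]+.5)/5-.5+o[1],z)
for n,o,t in(('s6',(280,220),(260,160)),('d6',(215,205),(250,213)),('d6',(215,205),(205,228))):
  for z in(71,75,79):
    p=g(n,o,t,z);print(n,t,z,(p@al-204.4).round(1),(p@ac-498).round(1))
for n,o,t in(('s4',(280,220),(236,188)),('d4',(215,205),(230,243))):
  for z in(71,75,79):
    p=g(n,o,t,z);print(n,t,z,(p@al-204.4).round(1),(p@ac-498).round(1))"
```

```text
s6 (260, 160) 71 -2.6 15.7
s6 (260, 160) 75 -0.7 12.4
s6 (260, 160) 79 1.2 9.2
d6 (250, 213) 71 -6.4 13.1
d6 (250, 213) 75 -3.1 11.4
d6 (250, 213) 79 0.2 9.7
d6 (205, 228) 71 -6.6 -5.8
d6 (205, 228) 75 -3.3 -7.4
d6 (205, 228) 79 0.0 -9.0
s4 (236, 188) 71 -0.8 -0.9
s4 (236, 188) 75 1.2 -4.0
s4 (236, 188) 79 3.1 -7.2
d4 (230, 243) 71 4.2 -0.5
d4 (230, 243) 75 7.4 -2.1
d4 (230, 243) 79 10.7 -3.8
```

{"op": "move_arm", "data": {"motion": "0 0 0 0; 0 0 0 0; 0 0 0 0; 0 0 0 0; 0 0 0 0", "gripper": 0.222}}

```text
time: 13.85
position: [513.1, -43.6, 120.7]
tool_rot: [0.643, 0.766, -0.001, 0.001]
ft_force: [0.6, -5.1, 5.7]
opening: 34.6
grip_force: 9.8
```

{"op": "move_arm", "data": {"motion": "0 0 0 0; 0 0 0 0; 0 0 0 0; 0 0 0 0; 0 0 0 0"}}

```text
time: 14.27
position: [513.1, -43.6, 120.7]
tool_rot: [0.643, 0.766, -0.001, 0.001]
ft_force: [0.8, -5.6, 5.2]
opening: 34.3
grip_force: 9.8
```

{"op": "move_arm", "data": {"motion": "0 0 0 0; 0 0 0 0; 0 0 0 0; 0 0 0 0; 0 0 0 0"}}

```text
time: 14.68
position: [513.1, -43.6, 120.7]
tool_rot: [0.643, 0.766, -0.001, 0.001]
ft_force: [0.1, -5.8, 5.4]
opening: 34.4
grip_force: 9.8
```

```bash
python3 -c "
from h import *
print(sense()['opening'],close_job())"
```

```text
the job is handed in; nothing more can be done
34.42818086245991 None
```

I handed the job in with the knob tight against its stop, the tips over the seat block's middle to about 1–2 mm by camera, and the grips held steadily at 34.4 mm (about a 20 mm tip gap); no verdict came back.

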